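# Bolt the stone case against its spring catch

### The arm

A 6-joint arm with a two-finger parallel gripper is mounted at the origin on a cart in front of the work surface, level with it; the furniture and walls round the work are solid. World frame = base frame: x ahead of the robot, y to its left, z up, the work surface at z = 0. Lengths are in mm, angles in rad, forces in N, time in s.
With the tool pointing down it reaches from about 275 to 1000 mm from the base axis. Payload 8.4 kg.
Tool frame: the origin (TCP) lies at the centre of the arm's flange, where the gripper is bolted on; the fingertips stand r.tip_extent ahead of it and the grasp point (between the pads) lies 155 mm ahead of it (r.tip_extent is the distance from the TCP to the fingertips, in mm); z points along the fingers, y is the direction in which the jaws open and shut (so a half turn about z gives the same grasp; the last joint's range is limited). The gripper opens to 85 mm and grips with 20 to 120 N. Pads are 22 mm wide; open, the fingers measure 114 mm over their backs; the gripper's body (76 mm by 85 mm) begins 54 mm behind the grasp point. The pads swing forward as they close: fully open they stand 13 mm farther back than shut.
Start: joints at [-0.002, 0.353, 1.633, -0, 1.155, -0.002], TCP at [625.004, -0, 404.681] pointing down, gripper open.
Joint ranges: [-2.63, 2.63], [-0.92, 2.1], [0.06, 2.66], [-1.3, 4.44], [0, 2.69], [-3.02, 3.02]. Speed limits (rad/s): [2.22, 2.22, 2.79, 3.14, 3.14, 3.14].

### API

Orientations are given as [roll, pitch, yaw] about the fixed x, y, z axes, in that order (R = Rz(yaw) Ry(pitch) Rx(roll)).
In Python, from rig import sense, grab_frame, job, r gives the robot as it stands. The module is installed in compiled form; this text tells all that it offers.
- The arm moves only by the shell command python3 -m creep 'ROWS' [FORCE]. ROWS is JSON, a list of rows, each a list of 7 numbers: the turn, a rotation vector about the tool's x, y, z in rad, then the shift along the tool's x, y, z in mm, then the closure, from 0 (fully open) to 1 (shut). In form: [[wx, wy, wz, dx, dy, dz, fingers], ...]. A call has 1 to 10 rows; each row shifts and turns the pose as measured when the row begins, along the tool's axes as they then stand; what a row does not reach is not made up. A row lasts 1/12 s, in which the tool goes at most 41.7 mm and 7.16 degrees, less where a joint would pass 70% of its speed; a pose out of reach is approached as far as the arm can. A call with a gripper value outside its range is refused whole. The fingers move at their own pace and stop on an object; FORCE is the grip in N (left out, the last holds). Time passes only in rows, so rows that do not move let the fingers close. It gives the time, the measured TCP pose, the force and the opening at its end, in the units of the state.
- sense(): the state, without advancing time (a new reading comes with each control period).
- grab_frame(name): name is "scene" or "side" or "wrist"; returns a dict with "color" (420x560x3 uint8, red, green, blue), "mtx" (3x3 intrinsics, pixels), "T" (4x4, takes a point from camera to world coordinates). Camera axes: x right, y down, z forward; pixel columns grow to the right and rows downward; lengths in mm; the calibration is good to about 2 mm. A picture is of the moment at which its call begins. There is no depth.
- job.sign_off(): hands the job in, once; it reports no verdict.
The state is a dict: "clock": time; "qpos": joint angles; "qvel": joint speeds; "joint_efforts": joint torques, N m; "eef_pos": TCP position; "tcp_rot": TCP orientation; "contact_force": force on the tool from outside, world axes, zero at the start; "wrist_torque": the same for the moment, N m; "opening": opening from 0.0 (shut) to 1.0 (fully open).
Only numpy, scipy, OpenCV 4.12 (cv2) and the standard library are available. Lean on these libraries where they do the work, as an engineer would, in place of code of your own. Each camera call takes 0.05 s, during which the arm holds its last target.

### The job

Lock the stone case on the bench: press its red spring catch down with one fingertip and, keeping it held down the whole way, push the bolt by its black tab with the other fingertip until the bolt is fully home in the keeper. Then take the hand away so that the catch springs up again behind the bolt. Only press and push, pick nothing up, and leave the small things on and around the case where they are.

Things in the scene. Friction and masses are not known exactly. Their poses are not given: they have to be found in the camera images.
- stone_case: Grey flat steel case with a two-leaf blue lid, fixed to the bench; spans its own x -75..75, y -110..130, z 0..45 mm (lid top). Origin on the table. The bolt slides along its +y (leftward seen from the robot at yaw 0). The red catch bar (x -54..-18) and the black bolt tab (x 16..52) are 70 mm apart centre to centre along x; between them all is below 60 mm above the table.
- catch_pad (a point): Middle of the top of the red catch bar (36 along the case's x, 84 along its y), at the case's x -36, y -55 mm and 71 mm above the table when up, 61 when fully down. It moves straight down only and does not travel with the bolt: a fingertip holding it down slides along it.
- catch (a joint): How far the catch is pressed straight down, m: 0 up (sprung), 0.010 fully down. Spring about 2 N at first, 5.5 N fully down. Its brass tooth stands among the bolt's three lugs and clears them only when pressed more than 0.005; let up on the way, it drops in between the next lugs and blocks the bolt.
- bolt_tab (a point): Middle of the pushing face (-y side) of the black upright tab on the bolt: 36 wide along the case's x, 10 thick along its y, top 90 mm above the table; steel foot under it up to 55 mm above the table, 4 mm out from the face. With the bolt drawn back the point is at the case's x 34, y -58.5 mm, 77 mm above the table; it moves with the bolt.
- bolt (a joint): Travel of the bolt along the case's +y, m: 0 to 0.001 drawn back (start), 0.0345 at its stop, fully home. About 2 N friction, stays where left. From 0.033 on the catch can rise behind its last lug and lock it.
- keeper (a point): Centre of the aluminium keeper on the left leaf, at the case's x 8, y 62 mm, 60 mm above the table. It and two like guides lie in a row at the case's y -1..69, x -16..32 mm, up to 60 mm above the table, ahead of the tab.
- loupe: small white-rimmed folding loupe on a black foot, 20 x 32 x 26, loose, standing on the blue lid beyond the keeper; origin under its centre. A bystander.
- ring_box: closed white ring box, 54 x 50 x 43, loose on the table close to the case; origin under its centre. A bystander.
- polish_bar: red and cream bar of polishing compound, 32 x 63 x 28, loose on the table close to the case; origin under its centre. A bystander.
- sanding_block: dark emery and cork sanding block, 42 x 72 x 24, loose on the table close to the case; origin under its centre. A bystander.
- flat_pliers: black-handled flat-nose pliers lying flat, 38 x 134 x 9, loose on the table behind the case; origin under its centre. A bystander.

How it is judged:
By the outcome, as a careful person would: the job done as asked, in the order asked, and still so for the second after the job is handed in, with the robot touching nothing.
It also fails if it takes over 35 s, if anything falls off the work surface, if the arm or the gripper's body presses on something with over 40 N, if the wrist force passes 120 N, or if a joint passes its speed limit or range.

## Working session

There is one attempt and no reset: what is moved stays moved. The work goes in short steps, Python scripts to look and compute and a shell command to move; the robot and the scene stay as the last step left them, time stands still between calls to the robot, and variables do not carry over. Pictures are saved under pics/ and viewed, and the job is handed in when it is done.

```bash
mkdir -p pics; ls
cat > h.py <<'E'
import numpy as np, cv2
from rig import sense, grab_frame, job, r
def snap(n,f):
    d=grab_frame(n); cv2.imwrite('pics/'+f,d['color'][:,:,::-1]); np.savez('pics/'+f[:-4]+'.npz',**{k:d[k] for k in('color','mtx','T')}); return d
def ray(d,u,v):
    T=d['T']; v=T[:3,:3]@np.linalg.solve(d['mtx'],[u,v,1.]); return T[:3,3],v
def onz(d,u,v,z):
    o,k=ray(d,u,v); return o+k*(z-o[2])/k[2]
def proj(d,p):
    T=np.linalg.inv(d['T']); c=T[:3,:3]@np.array(p,float)+T[:3,3]; q=d['mtx']@c; return q[:2]/q[2]
E
python3 - <<'E'
from h import *
print(r.tip_extent, sense())
for n in('scene','side','wrist'): print(n,snap(n,n+'0.png')['T'].round(2).tolist())
E
```

```text
pics
173.4 {'clock': 0.0, 'qpos': array([-2.42764093e-03,  3.53660572e-01,  1.63416400e+00,  1.33192121e-05,
        1.15521202e+00, -2.42676227e-03]), 'qvel': array([-0.00098229,  0.00015689, -0.00047723, -0.0021958 ,  0.00044448,
       -0.00147875]), 'joint_efforts': array([-2.03471049e-03, -6.05236173e+01, -3.42063046e+01, -2.62302356e-04,
        9.48130677e-03,  3.61521288e-06]), 'eef_pos': array([ 6.24751476e+02, -1.46078018e-02,  4.03940973e+02]), 'tcp_rot': array([-3.14014875e+00, -1.56817666e-05,  1.57079005e+00]), 'contact_force': array([ 0.18164977,  0.82871311, -0.89232713]), 'wrist_torque': array([ 0.00059509, -0.00868239,  0.0243418 ]), 'opening': 0.9981293980438162}
scene [[-0.84, -0.42, 0.36, 284.25], [-0.55, 0.62, -0.56, 480.95], [0.02, -0.66, -0.75, 715.68], [0.0, 0.0, 0.0, 1.0]]
side [[0.5, -0.58, 0.64, 38.95], [-0.87, -0.32, 0.38, -298.93], [-0.02, -0.75, -0.66, 645.21], [0.0, 0.0, 0.0, 1.0]]
wrist [[1.0, 0.0, -0.0, 624.24], [0.0, -0.96, -0.28, 71.0], [-0.0, 0.28, -0.96, 373.05], [0.0, 0.0, 0.0, 1.0]]
```

View pics/scene0.png

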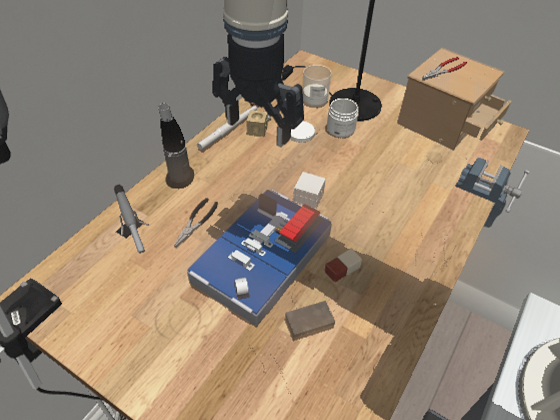

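View pics/side0.png

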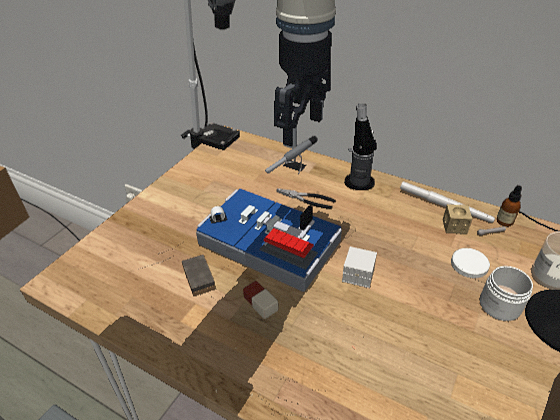

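View pics/wrist0.png

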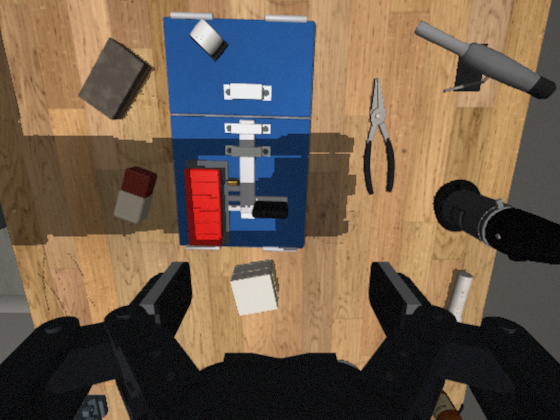

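```bash
cat > m.py <<'E'
from h import *
import sys
d=dict(np.load(sys.argv[1])); hsv=cv2.cvtColor(d['color'],cv2.COLOR_RGB2HSV)
def big(m):
    c,_=cv2.findContours(m.astype(np.uint8),cv2.RETR_EXTERNAL,cv2.CHAIN_APPROX_NONE); return max(c,key=cv2.contourArea)
H,S,V=cv2.split(hsv)
def rep(name,c,z):
    P=np.array([onz(d,u,v,z)[:2] for u,v in c[:,0]],np.float32)
    (x,y),(w,h),a=cv2.minAreaRect(P); print(name,'px',cv2.boundingRect(c),'ctr',round(x,1),round(y,1),'size',round(w,1),round(h,1),'ang',round(a,2))
    print('  world box',P.min(0),P.max(0))
rep('lid z45',big((H>100)&(H<130)&(S>120)&(V>40)),45)
rep('red z71',big(((H<6)|(H>174))&(S>180)&(V>140)),71)
E
python3 m.py pics/wrist0.npz
python3 - <<'E'
import cv2;a=cv2.imread('pics/wrist0.png')[130:270,160:340];cv2.imwrite('pics/crop0.png',cv2.resize(a,None,fx=4,fy=4,interpolation=cv2.INTER_CUBIC))
E
```

```text
lid z45 px (164, 17, 151, 100) ctr 583.8 121.3 size 86.6 144.4 ang 88.55
  world box [510.7296   76.48222] [656.89844 166.32605]
red z71 px (190, 169, 31, 71) ctr 547.8 -12.3 size 28.9 75.2 ang 0.01
  world box [533.40076  -49.880142] [562.27374   25.352545]
```

View pics/crop0.png

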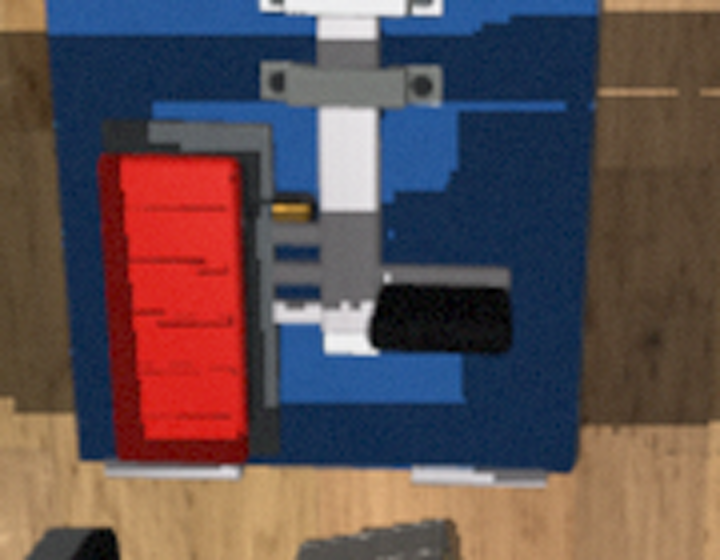

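```bash
cat >> m.py <<'E'
c=big(((H<8)|(H>172))&(S>180)&(V>50)&(np.arange(560)[None]>165)); rep('redall z71',c,71)
q=cv2.minAreaRect(c); print(cv2.boxPoints(q))
B=big((V<35)&(np.arange(560)[None]>245)&(np.arange(560)[None]<300)&(np.arange(420)[:,None]>190)&(np.arange(420)[:,None]<230)); rep('tab z90',B,90)
# lid whole
m=((H>100)&(H<130)&(S>120)&(V>30)).astype(np.uint8); m=cv2.morphologyEx(m,cv2.MORPH_CLOSE,np.ones((9,9)))
rep('lidall z45',big(m),45)
for n,u,v in [('TL',165,17),('TR',315,21),('BR',304.5,247),('BL',179.5,245)]: print(n,onz(d,u,v,45).round(1))
E
python3 m.py pics/wrist0.npz
```

```text
lid z45 px (164, 17, 151, 100) ctr 583.8 121.3 size 86.6 144.4 ang 88.55
  world box [510.7296   76.48222] [656.89844 166.32605]
red z71 px (190, 169, 31, 71) ctr 547.8 -12.3 size 28.9 75.2 ang 0.01
  world box [533.40076  -49.880142] [562.27374   25.352545]
redall z71 px (185, 168, 37, 78) ctr 545.0 -15.2 size 82.6 35.9 ang 88.17
  world box [526.0943   -56.814274] [563.1163    26.345783]
[[184.3507  168.36423]
 [219.03395 166.71265]
 [222.7534  244.82126]
 [188.07014 246.47284]]
tab z90 px (253, 201, 35, 17) ctr 614.6 -11.1 size 16.3 33.4 ang 88.57
  world box [597.7855   -19.035267] [631.15466    -2.7844045]
lidall z45 px (164, 17, 151, 231) ctr 581.9 47.9 size 233.5 144.4 ang 88.53
  world box [507.31757  -70.291115] [656.89844 166.32605]
TL [514.7 166.3  45. ]
TR [657.6 163.   45. ]
BR [653.1 -70.3  45. ]
BL [506.5 -67.8  45. ]
```

```bash
python3 -m creep '[[0,0,0.028,-12,-15,0,0.3],[0,0,0,-12,-15,0,0.3],[0,0,0,-11,-15,0,0.3],[0,0,0,0,0,20,0.3],[0,0,0,0,0,25,0.3],[0,0,0,0,0,25,0.3],[0,0,0,0,0,25,0.3],[0,0,0,0,0,20,0.3],[0,0,0,0,0,0,0.3]]' 20
python3 - <<'E'
from h import *
s=sense();print(s['eef_pos'],s['tcp_rot'],s['contact_force'],s['opening'])
for n in('scene','side','wrist'): snap(n,n+'1.png')
d=dict(np.load('pics/side1.npz'))
w=d['color'][150:320,180:380];cv2.imwrite('pics/side1c.png',cv2.resize(w[:,:,::-1],None,fx=4,fy=3.5,interpolation=cv2.INTER_CUBIC))
E
```

```text
clock: 0.9
eef_pos: [576.8, -35.6, 285.3]
tcp_rot: [3.14, 0.0, 1.542]
contact_force: [-1.4, 0.0, -0.5]
opening: 0.701
[576.77413262 -35.64341372 285.34037737] [3.14034591e+00 1.45064988e-04 1.54160767e+00] [-1.35463642  0.04212225 -0.50365953] 0.7008563053085934
```

View pics/side1c.png

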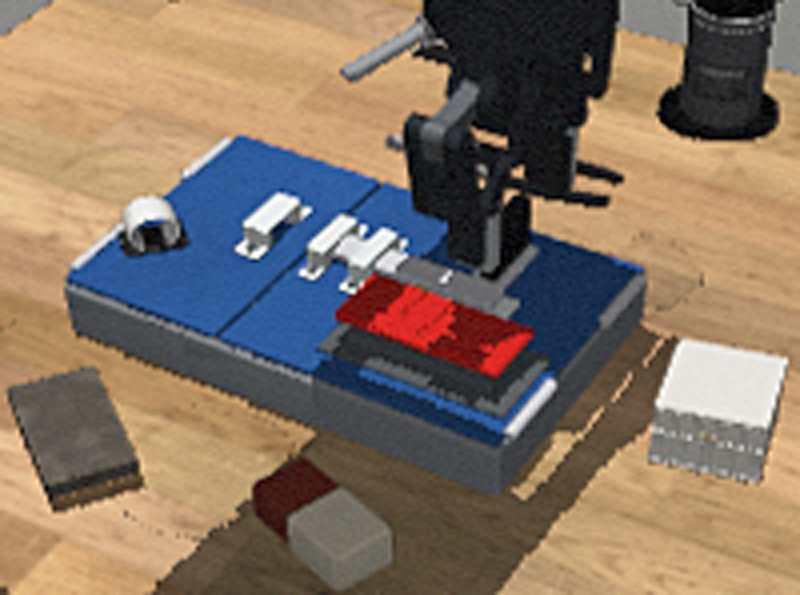

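View pics/wrist1.png

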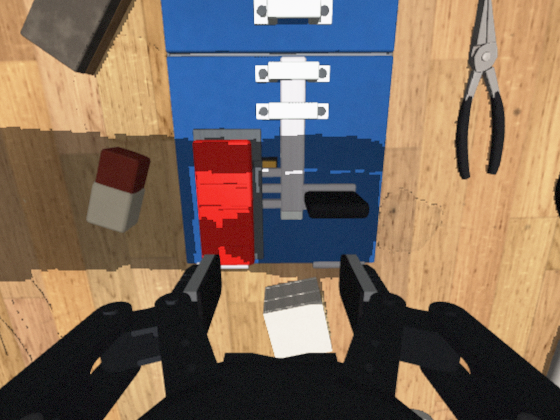

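View pics/scene1.png

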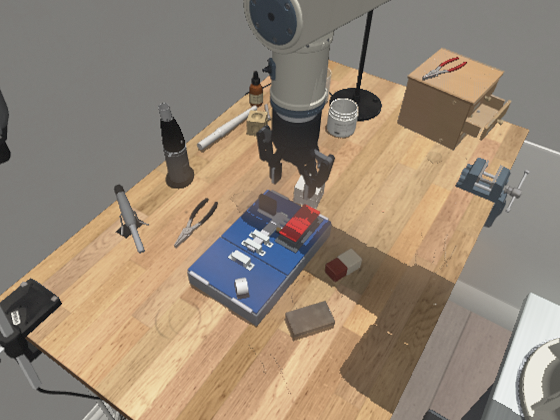

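```bash
sed -i 's/np.arange(560)\[None\]>245)&(np.arange(560)\[None\]<300)&(np.arange(420)\[:,None\]>190)&(np.arange(420)\[:,None\]<230)/np.arange(560)[None]>302)\&(np.arange(560)[None]<375)\&(np.arange(420)[:,None]>185)\&(np.arange(420)[:,None]<225)/; s/np.arange(560)\[None\]>165/np.arange(560)[None]>185/' m.py; python3 m.py pics/wrist1.npz | head -14
python3 - <<'E'
from h import *
d=dict(np.load('pics/wrist1.npz')); print(d['T'][:3,3])
for u,v in((205,257),(218,259),(345,257),(360,257)):
    o,k=ray(d,u,v)
    for yy in(-24.6,): print(u,v,(o+k*(yy-o[1])/k[1]).round(1))
for u,v in((307,205),(365,216),(368,213),(305,190),(360,190)): print('tab',u,v,onz(d,u,v,90).round(1))
w=d['color'][110:290,170:400];cv2.imwrite('pics/wrist1c.png',cv2.resize(w[:,:,::-1],(782,600),interpolation=cv2.INTER_CUBIC))
E
```

```text
lid z45 px (255, 56, 138, 207) ctr 606.7 2.4 size 144.2 91.6 ang 88.42
  world box [558.9582  -70.34498] [654.1498   74.73334]
red z71 px (195, 170, 57, 58) ctr 543.9 -11.4 size 37.3 34.8 ang 86.79
  world box [526.8315  -29.84304] [562.20087     7.7135196]
redall z71 px (193, 140, 61, 125) ctr 544.4 -15.5 size 82.1 35.2 ang 88.33
  world box [526.3305   -57.015614] [562.7174    25.975433]
[[192.72197 140.10243]
 [250.38441 138.30049]
 [254.3083  263.86536]
 [196.64586 265.6673 ]]
tab z90 px (305, 192, 64, 26) ctr 612.3 -11.6 size 14.9 36.8 ang 88.24
  world box [594.0332   -19.585196] [630.5441     -3.6624491]
lidall z45 px (161, 0, 237, 263) ctr 580.8 18.5 size 175.2 144.1 ang 88.53
  world box [506.74893 -70.34498] [654.8994  107.92117]
[579.87208401  35.25798151 257.59111495]
205 257 [543.9 -24.6 127.9]
218 259 [550.4 -24.6 130.5]
345 257 [608.5 -24.6 132.3]
360 257 [615.2 -24.6 132.7]
tab 307 205 [595.2 -11.3  90. ]
tab 365 216 [629. -19.  90.]
tab 368 213 [630.6 -17.2  90. ]
tab 305 190 [594.1  -2.5  90. ]
tab 360 190 [625.3  -3.4  90. ]
```

View pics/wrist1c.png

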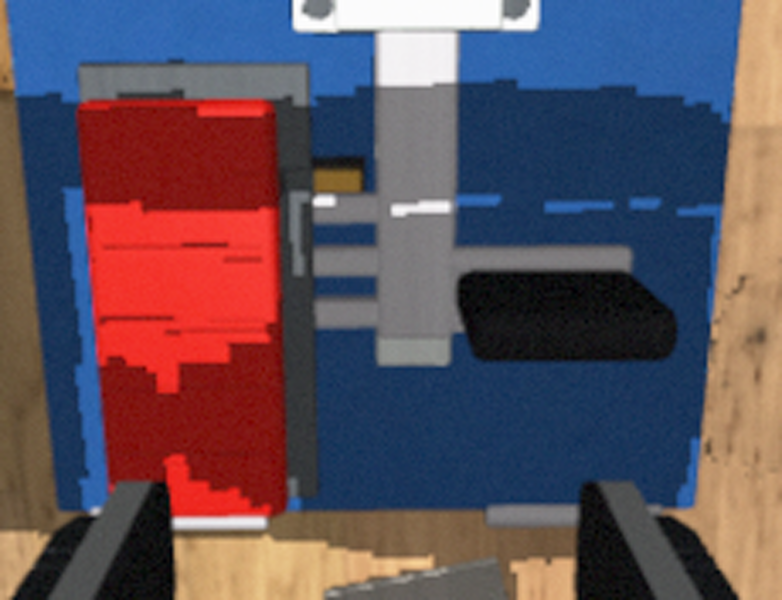

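```bash
python3 -m creep '[[0,0,0,-2,0,10,0.3],[0,0,0,0,0,10,0.3],[0,0,0,0,0,10,0.3],[0,0,0,0,0,5,0.3],[0,0,0,0,0,0,0.3]]'
python3 - <<'E'
from h import *
for n in('side','wrist','scene'): snap(n,n+'2.png')
d=dict(np.load('pics/side2.npz'))
w=d['color'][190:300,220:360];cv2.imwrite('pics/side2c.png',cv2.resize(w[:,:,::-1],(760,597),interpolation=cv2.INTER_CUBIC))
d=dict(np.load('pics/scene2.npz'))
w=d['color'][140:260,230:360];cv2.imwrite('pics/scene2c.png',cv2.resize(w[:,:,::-1],(650,600),interpolation=cv2.INTER_CUBIC))
E
```

```text
clock: 1.47
eef_pos: [581.3, -38.0, 256.6]
tcp_rot: [3.125, 0.001, 1.542]
contact_force: [0.9, 1.2, 0.5]
opening: 0.699
```

View pics/side2c.png

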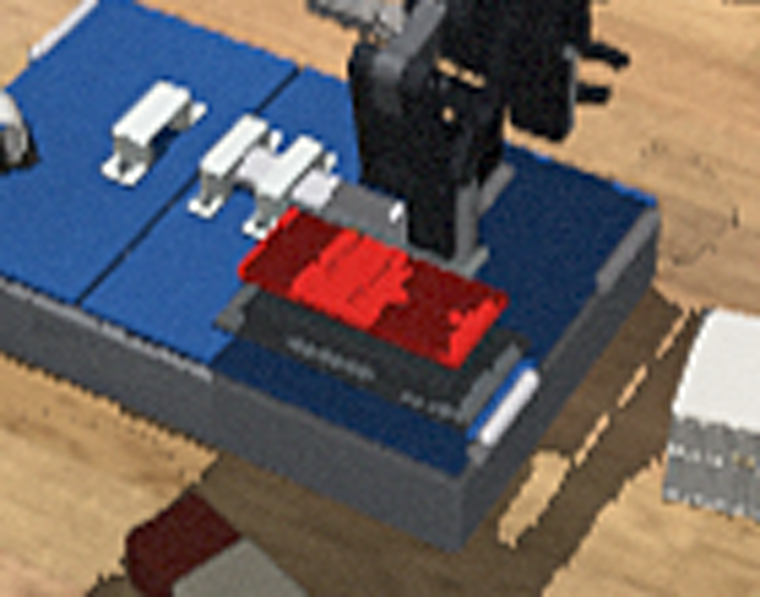

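View pics/scene2c.png

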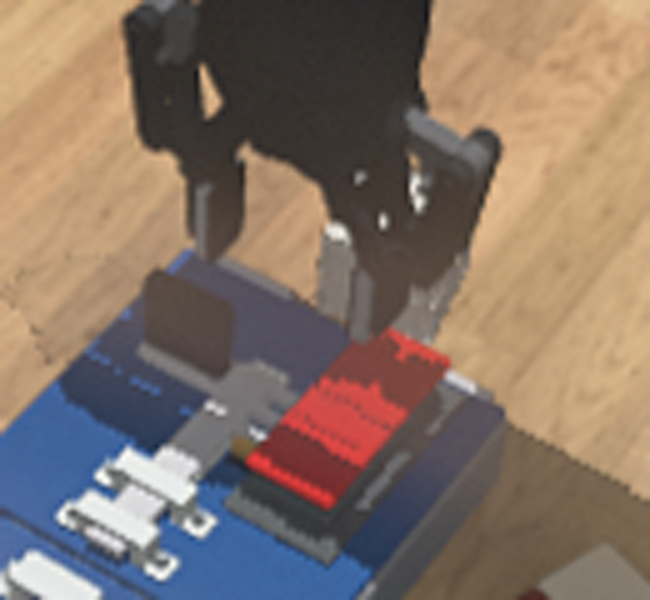

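View pics/wrist2.png

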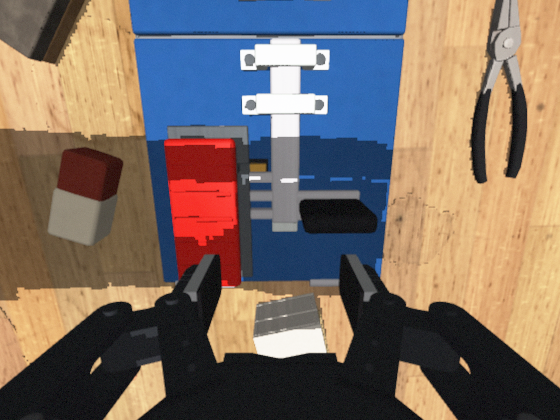

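```bash
python3 -c "
from h import *
s=sense();print(s['eef_pos'],s['tcp_rot'],s['qpos'],s['qvel'])"
python3 -m creep '[[0,0,0,0,0,0,0.3],[0,0,0,0,0,0,0.3]]'; python3 -c "
from h import *
s=sense();print(s['eef_pos'],s['tcp_rot'],s['qpos'],s['qvel'])"; python3 m.py pics/wrist2.npz|grep redall -A1
```

```text
[581.57238405 -38.05075968 257.6311363 ] [3.12419158e+00 7.38180131e-04 1.54179607e+00] [-6.78902625e-02  4.62081095e-01  1.84600147e+00 -8.37187261e-05
  8.16093472e-01 -3.88396093e-02] [ 0.00016697 -0.00553793 -0.00401126 -0.00075543  0.00056086  0.00062407]
clock: 1.78
eef_pos: [581.8, -38.0, 258.2]
tcp_rot: [3.123, 0.001, 1.542]
contact_force: [0.0, -0.5, -0.0]
opening: 0.698
[581.83155351 -38.0460729  258.21566713] [3.12332348e+00 7.53897040e-04 1.54185434e+00] [-6.78574674e-02  4.61384203e-01  1.84545757e+00 -5.82734937e-05
  8.16466209e-01 -3.88828489e-02] [-0.00016747 -0.00434159 -0.00464795  0.00060671  0.00113498 -0.0006058 ]
redall z71 px (186, 139, 55, 147) ctr 547.3 -15.3 size 81.8 30.4 ang 87.79
  world box [530.91656 -56.73716] [562.9672    25.703472]
```

```bash
python3 -m creep '[[0.018,0,0,0,-3,3,0.3],[0,0,0,0,0,5,0.3],[0,0,0,0,0,5,0.3]]'
python3 - <<'E'
from h import *
s=sense();print(s['eef_pos'],s['tcp_rot'],s['contact_force'])
for n in('side','wrist','scene'): snap(n,n+'3.png')
a=cv2.imread('pics/side3.png')[190:300,220:360];b=cv2.imread('pics/scene3.png')[150:260,230:370]
cv2.imwrite('pics/c3.png',cv2.resize(np.hstack([a,b]),(798,310),interpolation=cv2.INTER_CUBIC))
E
```

```text
clock: 2.03
eef_pos: [579.3, -38.0, 246.1]
tcp_rot: [3.14, 0.001, 1.542]
contact_force: [0.7, 0.1, -0.5]
opening: 0.698
[579.28391267 -37.96480382 246.05766875] [3.14005088e+00 8.78778883e-04 1.54186726e+00] [ 0.65620794  0.09412162 -0.54094499]
```

View pics/c3.png

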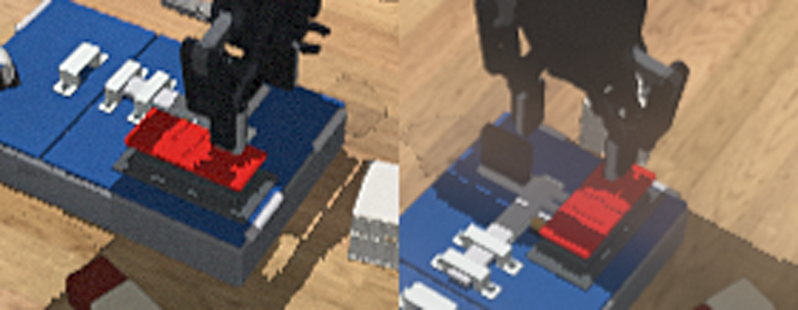

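View pics/wrist3.png

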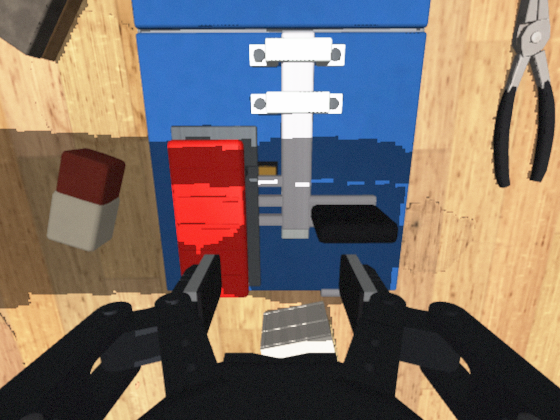

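```bash
for i in 1; do python3 -m creep '[[0,0,0,0,0,4,0.3],[0,0,0,0,0,3,0.3]]'; python3 -m creep '[[0,0,0,0,0,3,0.3]]' ; done
python3 - <<'E'
from h import *
for n in('side','wrist','scene'): snap(n,n+'4.png')
a=cv2.imread('pics/side4.png')[190:300,220:360];b=cv2.imread('pics/scene4.png')[150:260,230:370]
cv2.imwrite('pics/c4.png',cv2.resize(np.hstack([a,b]),(798,310),interpolation=cv2.INTER_CUBIC))
E
```

```text
clock: 2.35
eef_pos: [579.3, -38.0, 238.6]
tcp_rot: [3.141, 0.001, 1.542]
contact_force: [-1.9, -0.5, 2.5]
opening: 0.699
clock: 2.43
eef_pos: [579.2, -38.0, 235.4]
tcp_rot: [3.141, 0.001, 1.542]
contact_force: [-1.0, -0.2, 3.5]
opening: 0.698
```

View pics/c4.png

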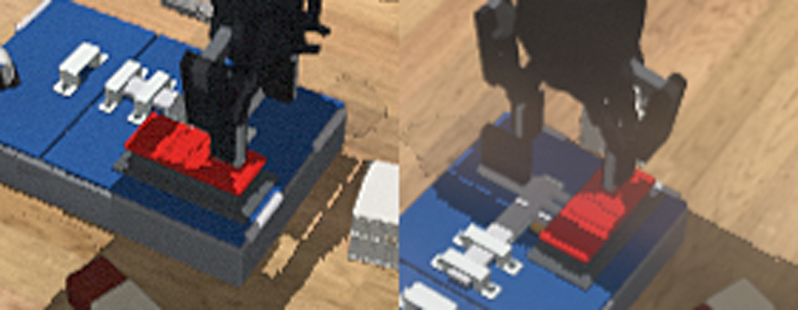

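View pics/wrist4.png

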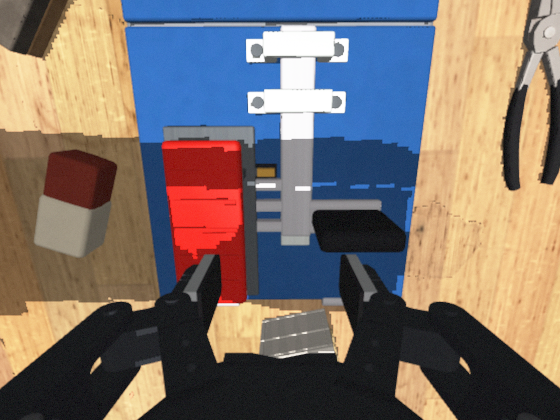

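```bash
python3 -m creep '[[0,0,0,0,0,3,0.3]]'; python3 -m creep '[[0,0,0,0,0,2,0.3]]'; python3 -m creep '[[0,0,0,0,0,1,0.3]]';python3 -m creep '[[0,0,0,0,0,0,0.3]]'
python3 - <<'E'
from h import *
for n in('side','wrist','scene'): snap(n,n+'5.png')
a=cv2.imread('pics/side5.png')[190:300,220:360];b=cv2.imread('pics/scene5.png')[150:260,230:370]
cv2.imwrite('pics/c5.png',cv2.resize(np.hstack([a,b]),(798,310),interpolation=cv2.INTER_CUBIC))
E
```

```text
clock: 2.67
eef_pos: [579.4, -38.0, 232.9]
tcp_rot: [3.141, 0.001, 1.542]
contact_force: [-1.2, 0.6, 4.3]
opening: 0.7
clock: 2.75
eef_pos: [579.3, -38.0, 230.9]
tcp_rot: [3.141, 0.001, 1.542]
contact_force: [-1.4, 0.3, 5.5]
opening: 0.703
clock: 2.83
eef_pos: [579.3, -38.0, 229.8]
tcp_rot: [3.141, 0.001, 1.542]
contact_force: [-0.9, 0.6, 5.3]
opening: 0.705
clock: 2.92
eef_pos: [579.3, -38.0, 229.8]
tcp_rot: [3.141, 0.001, 1.542]
contact_force: [-0.9, -0.7, 4.9]
opening: 0.698
```

View pics/c5.png

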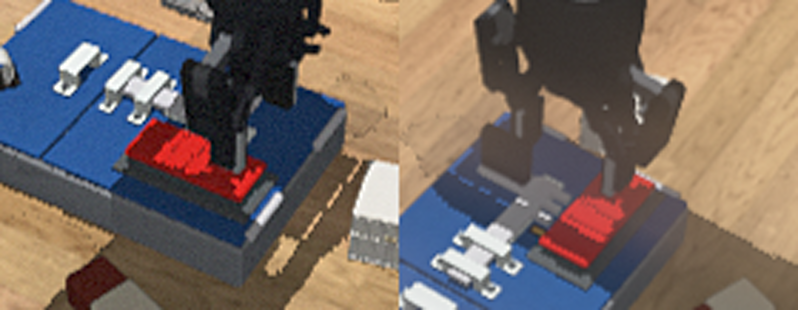

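View pics/wrist5.png

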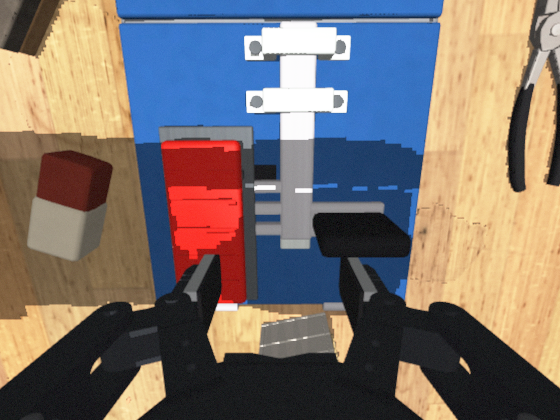

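```bash
python3 -m creep '[[0,0,0,2,0,0.2,0.3],[0,0,0,2,0,0,0.3]]';python3 -m creep '[[0,0,0,2,0,0,0.3]]';python3 -m creep '[[0,0,0,2,0,0,0.3]]';python3 -m creep '[[0,0,0,2,0,0,0.3],[0,0,0,2,0,0,0.3]]'
```

```text
clock: 3.23
eef_pos: [579.8, -34.8, 230.1]
tcp_rot: [3.14, 0.002, 1.543]
contact_force: [-0.3, -2.9, 4.9]
opening: 0.697
clock: 3.32
eef_pos: [580.0, -33.1, 230.3]
tcp_rot: [3.139, 0.003, 1.543]
contact_force: [-0.6, -3.0, 5.3]
opening: 0.702
clock: 3.4
eef_pos: [580.2, -31.5, 230.6]
tcp_rot: [3.138, 0.004, 1.544]
contact_force: [-0.6, -4.3, 5.1]
opening: 0.705
clock: 3.57
eef_pos: [580.7, -28.2, 231.0]
tcp_rot: [3.137, 0.006, 1.545]
contact_force: [-2.5, -5.9, 3.7]
opening: 0.701
```

```bash
python3 -m creep '[[0.004,0.006,0.003,2,-0.5,1.2,0.3],[0,0.001,0.001,2.5,-0.2,0.4,0.3]]';python3 -m creep '[[0,0.001,0.001,2.5,-0.2,0.4,0.3],[0,0.001,0.001,2.5,-0.2,0.4,0.3]]'
python3 - <<'E'
from h import *
for n in('side','wrist','scene'): snap(n,n+'6.png')
a=cv2.imread('pics/side6.png')[190:300,220:360];b=cv2.imread('pics/scene6.png')[150:260,230:370]
cv2.imwrite('pics/c6.png',cv2.resize(np.hstack([a,b]),(798,310),interpolation=cv2.INTER_CUBIC))
E
```

```text
clock: 3.73
eef_pos: [580.9, -24.5, 230.1]
tcp_rot: [3.139, 0.001, 1.541]
contact_force: [-0.9, -5.0, 5.4]
opening: 0.703
clock: 3.9
eef_pos: [581.1, -20.3, 229.7]
tcp_rot: [3.137, 0.0, 1.54]
contact_force: [-1.4, -5.0, 6.5]
opening: 0.698
```

View pics/c6.png

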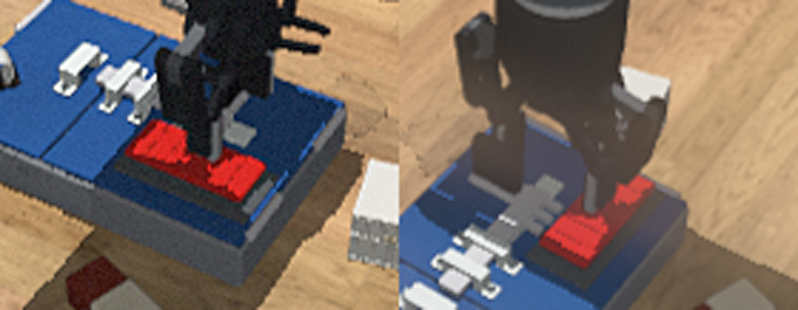

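View pics/wrist6.png

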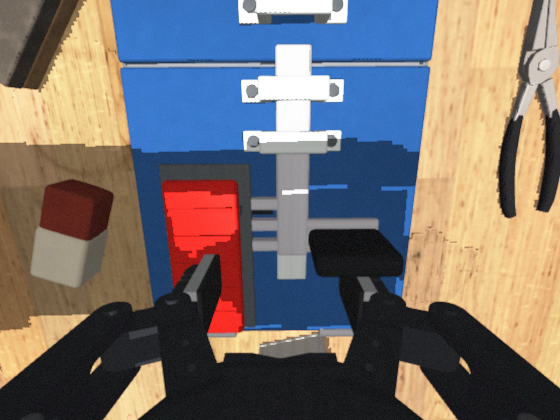

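```bash
python3 -m creep '[[0.003,0.001,0,2.5,-0.4,0.2,0.3],[0.001,0,0,2.5,-0.3,0.2,0.3]]';python3 -m creep '[[0.001,0,0,2.5,-0.3,0.2,0.3],[0.001,0,0,2.5,-0.3,0.2,0.3]]';python3 -m creep '[[0.001,0,0,2.5,-0.3,0.2,0.3],[0.001,0,0,2.5,-0.3,0.2,0.3]]'
```

```text
clock: 4.22
eef_pos: [581.3, -16.0, 229.9]
tcp_rot: [3.139, 0.0, 1.54]
contact_force: [-0.1, -5.4, 5.6]
opening: 0.7
clock: 4.38
eef_pos: [581.5, -11.9, 229.9]
tcp_rot: [3.139, 0.002, 1.541]
contact_force: [-0.2, -5.5, 4.9]
opening: 0.7
clock: 4.55
eef_pos: [581.6, -7.6, 229.9]
tcp_rot: [3.139, 0.004, 1.542]
contact_force: [-0.1, -4.2, 5.1]
opening: 0.704
```

```bash
python3 -m creep '[[0.002,0.003,0.002,2.5,-0.4,0.3,0.3]]';python3 -m creep '[[0.001,0.001,0,2.5,-0.3,0.3,0.3]]';python3 -m creep '[[0.001,0.001,0,2,-0.3,0.3,0.3]]';python3 -m creep '[[0.001,0.001,0,2,-0.3,0.3,0.3]]'
```

```text
clock: 4.63
eef_pos: [581.7, -5.5, 229.9]
tcp_rot: [3.14, 0.002, 1.54]
contact_force: [1.0, -5.6, 5.6]
opening: 0.696
clock: 4.72
eef_pos: [581.8, -3.4, 229.9]
tcp_rot: [3.14, 0.001, 1.54]
contact_force: [-0.8, -5.5, 6.8]
opening: 0.702
clock: 4.8
eef_pos: [581.9, -1.7, 229.8]
tcp_rot: [3.14, 0.001, 1.541]
contact_force: [0.4, -4.8, 5.1]
opening: 0.703
clock: 4.88
eef_pos: [582.0, -0.1, 229.9]
tcp_rot: [3.14, 0.001, 1.541]
contact_force: [0.4, -4.8, 6.4]
opening: 0.703
```

```bash
python3 -m creep '[[0.001,0.001,0,2,-0.3,0.3,0.3]]';python3 -m creep '[[0.001,0.001,0,2,-0.3,0.3,0.3]]';python3 -m creep '[[0.001,0.001,0,2,-0.3,0.3,0.3]]'
python3 - <<'E'
from h import *
for n in('side','wrist','scene'): snap(n,n+'7.png')
a=cv2.imread('pics/side7.png')[190:300,220:360];b=cv2.imread('pics/scene7.png')[150:260,230:370]
cv2.imwrite('pics/c7.png',cv2.resize(np.hstack([a,b]),(798,310),interpolation=cv2.INTER_CUBIC))
E
```

```text
clock: 4.97
eef_pos: [582.0, 1.6, 229.9]
tcp_rot: [3.14, 0.001, 1.541]
contact_force: [-1.3, -5.8, 6.2]
opening: 0.701
clock: 5.05
eef_pos: [582.1, 3.2, 229.9]
tcp_rot: [3.14, 0.0, 1.542]
contact_force: [0.6, -5.6, 6.2]
opening: 0.698
clock: 5.13
eef_pos: [582.2, 4.6, 229.9]
tcp_rot: [3.14, 0.001, 1.542]
contact_force: [0.4, -18.5, 8.2]
opening: 0.704
```

View pics/wrist7.png

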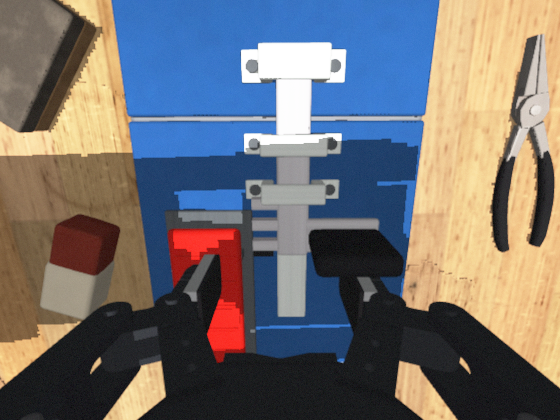

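View pics/c7.png

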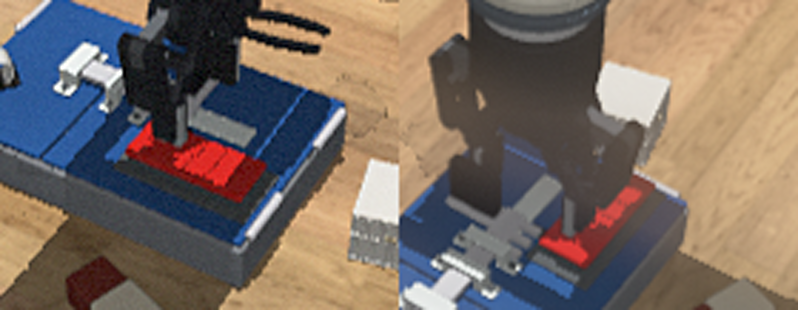

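```bash
python3 -m creep '[[0,0,0,0.7,0,0.2,0.3]]';python3 -m creep '[[0,0,0,-1.5,0,0.1,0.3],[0,0,0,-1,0,0.1,0.3]]'; python3 -m creep '[[0,0,0,0,0,-4,0.3],[0,0,0,0,0,-5,0.3],[0,0,0,0,0,-8,0.3],[0,0,0,-2,0,-15,0.3],[0,0,0,-5,0,-20,0.3],[0,0,0,-10,0,-20,0.3],[0,0,0,-15,0,-20,0.3],[0,0,0,-15,0,-20,0.3],[0,0,0,-10,0,-5,0.3],[0,0,0,0,0,0,0.3]]'
python3 - <<'E'
from h import *
for n in('side','wrist','scene'): snap(n,n+'8.png')
a=cv2.imread('pics/side8.png')[190:300,190:330];b=cv2.imread('pics/scene8.png')[170:280,210:350]
cv2.imwrite('pics/c8.png',cv2.resize(np.hstack([a,b]),(798,310),interpolation=cv2.INTER_CUBIC))
E
```

```text
clock: 5.37
eef_pos: [582.2, 4.5, 229.9]
tcp_rot: [3.14, 0.001, 1.541]
contact_force: [-1.6, -4.2, 6.3]
opening: 0.703
clock: 5.53
eef_pos: [582.3, 2.5, 230.0]
tcp_rot: [3.14, -0.0, 1.539]
contact_force: [-0.9, 4.0, 5.0]
opening: 0.703
clock: 6.37
eef_pos: [579.4, -55.0, 354.0]
tcp_rot: [3.141, -0.001, 1.541]
contact_force: [0.3, -0.4, 0.1]
opening: 0.701
```

View pics/wrist8.png

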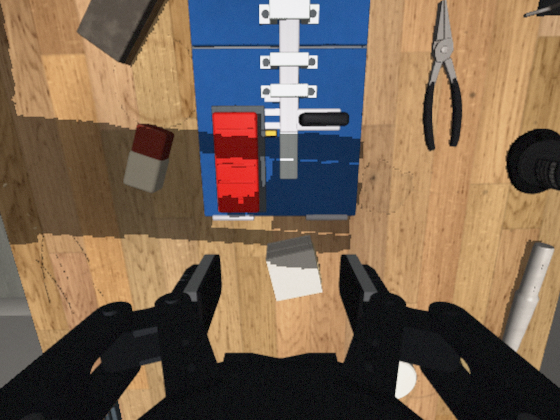

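View pics/c8.png

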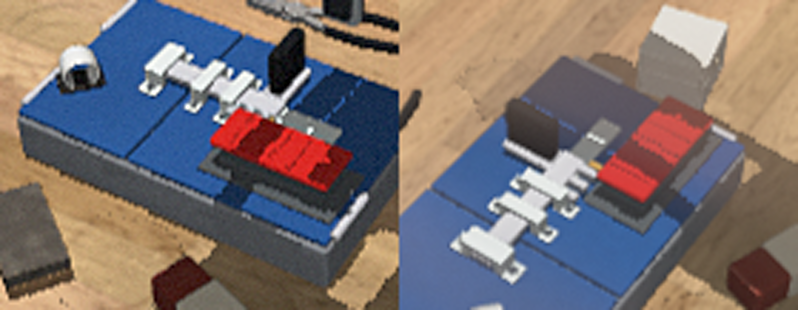

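View pics/scene8.png

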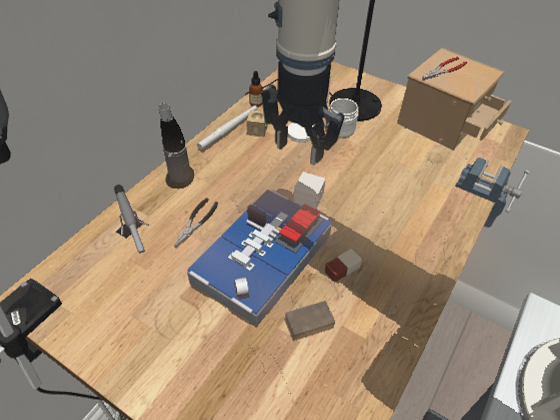

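The catch bar has risen. The brass tooth shows at wrist pixel (271,132), just behind the last lug, and the bystanders look undisturbed. I'll check the travel and catch height in numbers.

Run:
```python
from h import *
def tab(f,x0,x1,y0,y1):
    d=dict(np.load(f)); m=(d['color'].max(2)<35)
    ys,xs=np.nonzero(m[y0:y1,x0:x1]); ys+=y0; xs+=x0
    v=np.percentile(ys,99);u=xs.mean(); return onz(d,u,v,90).round(1)
a=tab('pics/wrist1.npz',302,375,185,225);b=tab('pics/wrist8.npz',296,352,105,130);print(a,b,b-a)
# catch top by two views: centroid of red
def red(f):
    d=dict(np.load(f));hsv=cv2.cvtColor(d['color'],cv2.COLOR_RGB2HSV);H,S,V=cv2.split(hsv)
    m=(((H<8)|(H>172))&(S>180)&(V>50)).astype(np.uint8);n,l,s,c=cv2.connectedComponentsWithStats(m);i=[k for k in range(1,n)];i=max(i,key=lambda k:s[k,4]);return d,c[i]
for k in('0','8'):
    R=[red(f'pics/{n}{k}.npz') for n in('scene','side','wrist')]
    A=np.zeros((3,3));q=np.zeros(3)
    for d,c in R:
        o,v=ray(d,*c);v/=np.linalg.norm(v);P=np.eye(3)-np.outer(v,v);A+=P;q+=P@o
    print(k,np.linalg.solve(A,q).round(1))
for n in('scene','side'):
    x=cv2.imread(f'pics/{n}0.png').astype(int);y=cv2.imread(f'pics/{n}8.png').astype(int)
s=sense();print(s['contact_force'],s['eef_pos'],s['clock'])
```

```text
[611.8 -19.1  90. ] [611.5  13.6  90. ] [-0.3 32.7  0. ]
0 [551.   -7.3  53.2]
8 [550.6  -7.3  49. ]
[-0.0946466  -0.20062642 -0.9044362 ] [578.9250913  -53.41649378 351.69532619] 6.5167
```

Run:
```python
from h import *
for n,(x0,x1,y0,y1) in {'scene':(270,330,195,255),'side':(255,320,222,268)}.items():
    for k in '0','5','7','8':
        i=cv2.imread(f'pics/{n}{k}.png');H,S,V=cv2.split(cv2.cvtColor(i,cv2.COLOR_BGR2HSV))
        m=(((H<8)|(H>172))&(S>150)&(V>50)).astype(np.uint8)[y0:y1,x0:x1]
        p=cv2.findNonZero(m)[:,0]+[x0,y0]; print(n,k,p.min(0),p.max(0),p.mean(0).round(1),len(p))
t=[cv2.resize(cv2.imread(f'pics/wrist8.png')[80:200,190:370],(798,532),interpolation=cv2.INTER_CUBIC)]
cv2.imwrite('pics/w8c.png',t[0])
x=np.hstack([cv2.imread(f'pics/side{k}.png')[200:280,230:330] for k in '08'])
cv2.imwrite('pics/s08.png',cv2.resize(x,(798,319),interpolation=cv2.INTER_CUBIC))
```

```text
scene 0 [279 207] [313 241] [295.9 224. ] 501
scene 5 [279 212] [318 244] [295.3 230.3] 416
scene 7 [279 217] [314 244] [295.9 232.4] 281
scene 8 [280 210] [315 241] [297.5 224.4] 425
side 0 [264 228] [312 257] [288.2 242.5] 721
side 5 [264 232] [312 261] [286.7 246.4] 628
side 7 [264 233] [312 261] [289.6 247.5] 646
side 8 [264 228] [313 257] [288.3 242.7] 714
```

View pics/w8c.png

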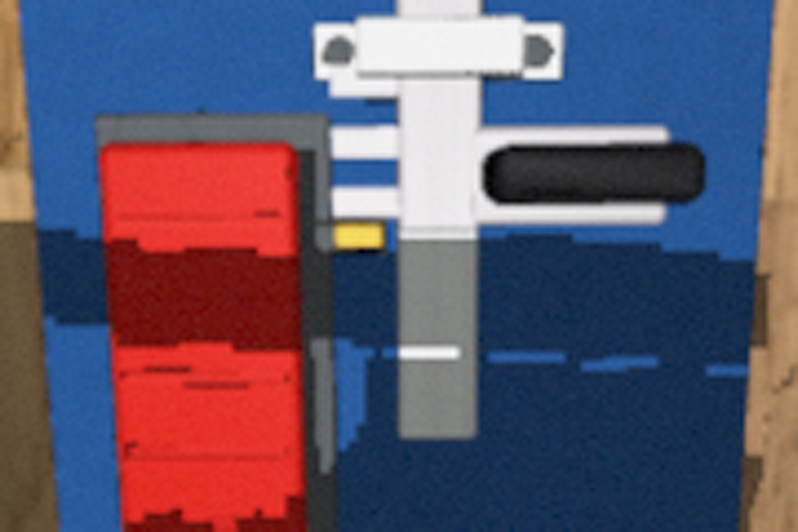

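View pics/s08.png

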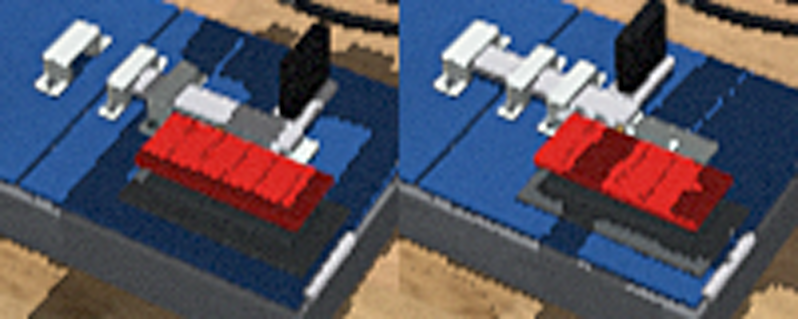

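```bash
python3 -c "
from rig import job; print(job.sign_off())"
```

```text
the job is handed in; nothing more can be done
None
```

The case is locked and the job is handed in, at about 6.5 s on the robot's clock. One fingertip held the catch about 9–10 mm down at 5–6.5 N. The other pushed the bolt's tab until the force jumped to 18.5 N at its stop. I then backed off 2 mm with the catch still held, lifted the hand straight up and moved it clear.

**Catch:** In the side view, the red bar's outline after release matches the one before pressing to within a pixel. In the scene view its lower edge matches exactly; the upper edge differs by up to 3 pixels, where shading cuts the mask. In the wrist view the brass tooth stands behind the last lug.

**Bolt:** The bolt is through the keeper. The wrist pictures give a tab travel of 32.7 mm. That reads slightly under the expected 33–34.5 mm but is within the 2 mm calibration error, and the force jump and the raised catch both say it is home.

**Bystanders:** They look unmoved in the pictures; I did not measure them.

**Other checks:**
- **Catch height:** Triangulating it from the red area's centroid gave 53 mm before pressing and 49 mm after, against a true 71 mm. The raised sides and shading bias that mask, so I disregarded it and compared the outlines instead.
- **Arm drift:** The arm drifted slightly while pushing, and I corrected it. At worst the tool had risen about 1 mm, leaving the catch about 8 mm down, still past the 5 mm it needs to clear.

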